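Find the stamped carton and push it to dispatch

ROBOT

A 6-joint arm with a two-finger parallel gripper is mounted at the origin on a cart in front of the work surface, level with it; the furniture and walls round the work are solid. World frame = base frame: x ahead of the robot, y to its left, z up, the work surface at z = 0. Lengths are in m, angles in rad, forces in N, time in s.
With the tool pointing down it reaches from about 0.35 to 0.95 m from the base axis. Payload 17.4 kg.
Tool frame: the origin (TCP) lies on the centre line of the jaws, within the pads' length; the fingertips stand r.tcp_to_tips ahead of it and the grasp point (between the pads) lies 6 mm ahead of it (r.tcp_to_tips is the distance from the TCP to the fingertips, in m); z points along the fingers, y is the line along which they close (so a half turn about z gives the same grasp; the last joint's range is limited). The gripper opens to 93 mm and grips with 3 to 60 N. Pads are 15 mm wide; open, the fingers measure 128 mm over their backs; the gripper's body (75 mm by 188 mm) begins 65 mm behind the grasp point.
Start: joints at [-1.269, 0.116, 1.442, -0, 1.584, -0.038], TCP at [0.225, -0.636, 0.244] pointing down, gripper open.
Joint ranges: [-2.83, 2.83], [-0.83, 2.19], [0.07, 2.5], [-1.14, 4.28], [0.01, 3], [-2.97, 2.97]. Speed limits (rad/s): [1.89, 1.89, 2.22, 3.14, 3.14, 3.14].

INTERFACE

Orientations are given as a rotation vector (axis times angle).
In Python, from rig import r, cams gives the robot as it stands.
- The arm moves only by the shell command python3 -m creep 'ROWS' [FORCE]. ROWS is JSON, a list of rows, each a list of 5 numbers: the opening, from 0 (shut) to 1 (fully open), then the shift along the tool's x, y, z in cm, then the turn about the tool's z in degrees. In form: [[jaw, dx, dy, dz, yaw], ...]. A call has 1 to 8 rows; each row shifts and turns the commanded pose from where the row before left it, along the tool's axes as they then stand; what a row does not reach is not made up. A row lasts 1/10 s, in which the tool goes at most 50 mm and 8.59 degrees, less where a joint would pass 70% of its speed; a pose out of reach is approached as far as the arm can. A call is refused whole if a number of a shift passes 5 or a number of a turn 8.59, either way. A call with a gripper value outside its range is refused whole. The fingers move at their own pace and stop on an object; FORCE is the grip in N (left out, the last holds). Time passes only in rows, so rows that do not move let the fingers close. It gives the time, the measured TCP pose, the force, the opening and the grip force at its end, in the units of the state.
- r.sense(): the state, without advancing time (a new reading comes with each control period).
- cams.get_image(name): name is "side" or "top" or "wrist"; returns a dict with "pixels" (420x560x3 uint8, red, green, blue), "z_map" (420x560 float32, m along the optical axis (not along the pixel's ray), 0 where there is no reading), "intrinsics" (3x3 intrinsics, pixels), "R" (3x3) and "t" (3): a world point X has camera coordinates R X + t. Camera axes: x right, y down, z forward; pixel columns grow to the right and rows downward; lengths in m; the calibration is good to about 2 mm. A picture is of the moment at which its call begins.
- r.finish_job(): hands the job in; it is judged then, once.
The state is a dict: "time_s": time; "joint_pos": joint angles; "qvel": joint speeds; "effort": joint torques, N m; "ee_pos": TCP position; "eef_rot": TCP orientation; "contact_force": force on the tool from outside, world axes, zero at the start; "torque": the same for the moment, N m; "opening": opening from 0.0 (shut) to 1.0 (fully open); "grasp_force": force on a finger pad.
Only numpy, scipy, OpenCV 4.12 (cv2) and the standard library are available. Lean on these libraries where they do the work, as an engineer would, in place of code of your own. Each camera call takes 0.05 s, during which the arm holds its last target. There are 200 camera calls.

TASK

Using the fingertips only and picking nothing up, tip each of the two white cartons over, away from you, onto its back, so that both undersides face you. Once both lie there, push the one with the red stamp on its underside straight away from you, still lying, until its teal lid end stands on the yellow dispatch tape. Leave the other carton lying short of the tape, and do not disturb the small bottle, the jar or the tally counter.

Things in the scene. Friction and masses are not known exactly. Their poses are not given: they have to be found in the camera images.
- stamped_carton: White carton, teal band and lid, 56 deep (x) x 60 wide (y) x 86 mm tall, about 0.18 kg, upright at first; pushed away high on its near face it topples about its far lower edge, hardly slipping. Origin: centre of underside; z to the lid, x away from the robot (straight down once on its back). Red ring and dot, 44 mm across, stamped on its underside. The two cartons may swap places.
- stamped_carton_lid (a point): Centre of the stamped carton's lid (top) face, 86 mm from its underside along the carton's z; the far end of the carton once it lies on its back, then 28 mm above the surface.
- plain_carton: White carton, teal band and lid, 56 deep (x) x 60 wide (y) x 86 mm tall, about 0.18 kg, upright at first; pushed away high on its near face it topples about its far lower edge, hardly slipping. Origin: centre of underside; z to the lid, x away from the robot (straight down once on its back). Its underside is bare.
- plain_carton_lid (a point): Centre of the plain carton's lid (top) face, 86 mm from its underside along the carton's z.
- dispatch_line: Yellow dispatch tape stuck flat on the worktop behind the cartons, 28 mm wide (its x, roughly away from the robot) and 440 mm long (its y); no noticeable thickness, things slide over it. Origin: its centre.
- immersion_oil: Small brown bottle with a black cap, 27 mm across and 62 mm tall, loose bystander left of the work by the microscope. Origin: centre of its underside.
- specimen_jar: Clear jar with a lid, 51 mm across and 64 mm tall, loose bystander at the right of the work. Origin: centre of its underside.
- tally_counter: Chromed hand counter, 65 x 55 x 18 mm, loose bystander at the near right of the work. Origin: centre of its underside.
Things that resemble listed ones, but are neither listed nor needed, are in the scene too. Leave any green look-alike of the plain_carton alone.

How it is judged:
On the way, in this order (a step that is already met when the one before it is completed fails the run):
1. both cartons lie still on their backs, undersides towards the robot (angle between each of stamped_carton, plain_carton's own x axis and vertical above 2.95 rad and linear speed of each of stamped_carton, plain_carton below 0.02 m/s), for 0.2 s.
2. the lid end of the stamped carton is on the tape (angle between each of stamped_carton, plain_carton's own x axis and vertical above 2.95 rad and x of stamped_carton_lid in the frame of dispatch_line between -0.014 and 0.014 m and y of stamped_carton_lid in the frame of dispatch_line between -0.22 and 0.22 m), for 0.2 s.
At the end, for the whole second after the job is handed in: Both cartons lie at rest on their backs, undersides towards the robot (within 0.19 rad); the centre of the stamped carton's lid end is on the 28 mm wide tape (within 14 mm of its centre line, and within its length); the plain carton's lid centre is short of the tape (all of step 2 and linear speed of each of stamped_carton, plain_carton below 0.02 m/s and x of plain_carton_lid in the frame of dispatch_line below -0.014 m); the robot touches nothing.
It fails at once if a carton is lifted off the worktop (underside centre above 45 mm or lid centre above 105 mm) (height (world z) of any of stamped_carton, plain_carton above 0.045 m or height (world z) of any of stamped_carton_lid, plain_carton_lid above 0.105 m).
It fails at once if the plain carton is pushed onto the tape (x of plain_carton_lid in the frame of dispatch_line above -0.014 m).
It fails at once if the bottle, the jar or the tally counter is moved more than 20 mm (distance of any of immersion_oil, specimen_jar, tally_counter from where it was at the start of the episode above 0.02 m).
It also fails if it takes over 51 s, if anything falls off the work surface, if the arm or the gripper's body presses on something with over 40 N, if the wrist force passes 120 N, or if a joint passes its speed limit or range.

## Working session

There is one attempt and no reset: what is moved stays moved. The work goes in short steps, Python scripts to look and compute and a shell command to move; the robot and the scene stay as the last step left them, time stands still between calls to the robot, and variables do not carry over. Pictures are saved under pics/ and viewed, at most 10 in all, crops included, and the job is handed in when it is done.

```bash
mkdir -p pics; ls; cat > h.py <<'E'
from rig import r,cams
import numpy as np,cv2
def grab(n,f):
    d=cams.get_image(n); cv2.imwrite(f'pics/{f}.png',d['pixels'][:,:,::-1]); np.savez(f'pics/{f}.npz',**d); return d
def world(d):
    K=d['intrinsics'];z=d['z_map'];v,u=np.mgrid[:z.shape[0],:z.shape[1]]
    c=np.stack([(u-K[0,2])/K[0,0]*z,(v-K[1,2])/K[1,1]*z,z],-1)
    w=(c-d['t'])@d['R']; w[z==0]=np.nan; return w
E
python3 - <<'E'
from h import *
s=r.sense();print(s,r.tcp_to_tips)
grab('top','t0');grab('side','s0')
E
```

```text
pics
{'time_s': 0.0, 'joint_pos': array([-1.26879435e+00,  1.16495707e-01,  1.44224061e+00, -3.06518577e-05,
        1.58401831e+00, -3.78149812e-02]), 'qvel': array([-1.14733892e-03,  5.66379104e-06,  1.44559324e-04,  4.64644265e-04,
        5.39676155e-04,  5.15278198e-04]), 'effort': array([-3.05368776e-03, -7.21273685e+01, -6.22608662e+01,  7.78388232e-02,
        2.38735392e-02, -4.67880488e-05]), 'ee_pos': array([ 0.22491011, -0.63624538,  0.24291392]), 'eef_rot': array([-3.09522330e+00, -5.31023950e-01,  2.88018554e-04]), 'contact_force': array([ 0.05814028, -0.40937316, -0.61975182]), 'torque': array([ 0.04196253, -0.02998127, -0.03285295]), 'grasp_force': 0.0, 'opening': 1.0005069373839455} 0.025
```

View pics/t0.png

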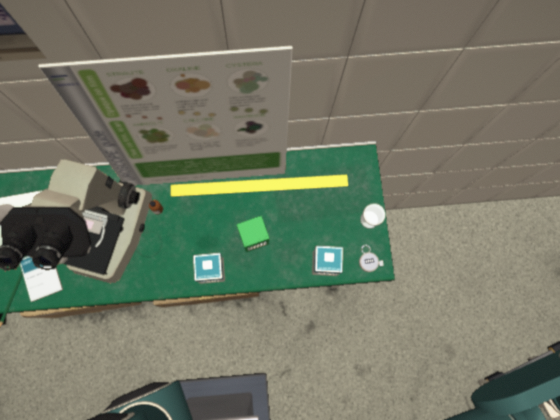

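View pics/s0.png

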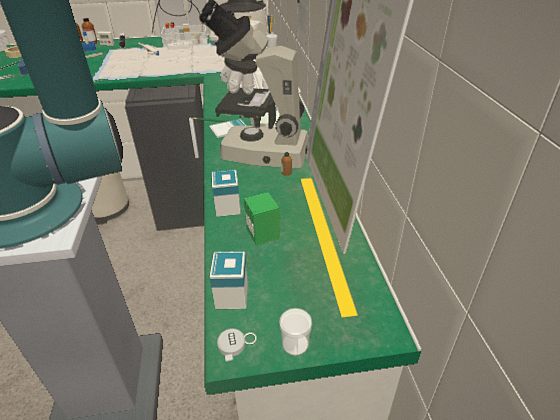

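The top view shows carton tops at px (208,267) and (329,260), a green look-alike at (253,232) between them, and the tape from (171,190) to (348,181). The jar is at (373,215), the counter at (369,261) and the bottle at (156,207).

```bash
python3 - <<'E'
from h import *
d=dict(np.load('pics/t0.npz'));w=world(d);p=d['pixels'].astype(int);R,G,B=p[...,0],p[...,1],p[...,2]
def rep(n,m):
    q=w[m];q=q[np.isfinite(q[:,2])]
    rc=cv2.minAreaRect((q[:,:2]*1000).astype(np.float32)) 
    print(n,len(q),'med',np.median(q,0).round(3),'min',q.min(0).round(3),'max',q.max(0).round(3),'rect',np.round(rc[0],0),np.round(rc[1],0),round(rc[2],1))
def box(u0,u1,v0,v1):
    m=np.zeros(p.shape[:2],bool);m[v0:v1,u0:u1]=1;return m
z=w[...,2]
rep('tape',(R>180)&(G>150)&(B<90)&box(160,360,170,205))
rep('cL top',box(180,240,240,295)&(z>.079)&(z<.095))
rep('cR top',box(305,350,235,285)&(z>.079)&(z<.095))
rep('green',box(225,280,205,260)&(z>.05))
rep('bottle',box(149,166,196,216)&(z>.03)); rep('jar',box(355,392,200,232)&(z>.04)); rep('counter',box(352,390,243,278)&(z>.008)&(z<.06))
rep('boardlow',box(140,290,140,186)&(z>.02)&(z<.5))
rep('table',box(100,390,140,300)&(abs(z)<.004))
t=(R>180)&(G>150)&(B<90)&box(160,360,170,205)&np.isfinite(z);q=w[t];print(np.polyfit(q[:,1],q[:,0],1))
d=dict(np.load('pics/s0.npz'));w=world(d);z=w[...,2]
rep('S cL top',box(205,245,160,190)&(z>.079)&(z<.095))
rep('S cR top',box(205,255,240,285)&(z>.079)&(z<.095))
print('cam t',-d['R'].T@d['t'])
E
```

```text
tape 62 med [ 0.682 -0.031  0.002] min [ 0.67  -0.358 -0.004] max [0.707 0.015 0.009] rect [ 688. -172.] [374.  32.] 88.7
cL top 690 med [ 0.484 -0.075  0.087] min [ 0.457 -0.105  0.08 ] max [ 0.514 -0.044  0.094] rect [485. -74.] [57. 60.] 0.5
cR top 691 med [ 0.479 -0.345  0.087] min [ 0.449 -0.378  0.079] max [ 0.512 -0.312  0.094] rect [ 480. -346.] [61. 57.] 81.6
green 713 med [ 0.554 -0.181  0.087] min [ 0.522 -0.217  0.051] max [ 0.591 -0.146  0.095] rect [ 556. -181.] [57. 60.] 14.9
bottle 117 med [0.643 0.045 0.051] min [0.633 0.035 0.032] max [0.659 0.06  0.067] rect [646.  47.] [25. 26.] 83.6
jar 389 med [ 0.576 -0.464  0.065] min [ 0.552 -0.489  0.04 ] max [ 0.602 -0.44   0.071] rect [ 577. -465.] [50. 49.] 2.4
counter 326 med [ 0.473 -0.45   0.017] min [ 0.451 -0.483  0.008] max [ 0.514 -0.427  0.024] rect [ 478. -449.] [64. 48.] 36.2
boardlow 5381 med [ 0.727 -0.092  0.12 ] min [ 0.712 -0.287  0.02 ] max [0.781 0.086 0.227] rect [ 725. -103.] [ 65. 378.] 7.4
table 25215 med [ 0.579 -0.219  0.001] min [ 0.427 -0.544 -0.004] max [0.782 0.193 0.004] rect [ 605. -176.] [736. 355.] 89.9
[0.02536614 0.69102106]
S cL top 426 med [ 0.485 -0.082  0.086] min [ 0.457 -0.107  0.079] max [ 0.513 -0.044  0.089] rect [485. -75.] [57. 63.] 0.2
S cR top 902 med [ 0.48  -0.351  0.086] min [ 0.448 -0.38   0.079] max [ 0.511 -0.31   0.09 ] rect [ 480. -346.] [64. 56.] 81.3
cam t [ 0.50354535 -0.86588061  0.60250546]
```

```bash
python3 -m creep '[[0.3,0,0,0,7],[0.3,0,0,0,7],[0.3,0,0,0,7],[0.3,0,0,0,6.8]]'; python3 -m creep '[[0.3,1.8,-4,0,0],[0.3,1.8,-4,0,0],[0.3,1.8,-4,0,0],[0.3,1.8,-4,0,0],[0.3,1.8,-4,0,0],[0.3,1.8,-4,0,0],[0.3,1.8,-4,0,0],[0.3,1.6,-4,0,0]]'
python3 - <<'E'
from h import *
for f,b in(('t0',(160,360,170,205)),('s0',(290,365,170,325))):
    d=dict(np.load(f'pics/{f}.npz'));w=world(d);hsv=cv2.cvtColor(d['pixels'],cv2.COLOR_RGB2HSV)
    m=cv2.inRange(hsv,(22,120,100),(34,255,255))>0
    k=np.zeros_like(m);k[b[2]:b[3],b[0]:b[1]]=1
    q=w[m&k];q=q[np.isfinite(q[:,2])&(abs(q[:,2])<.015)];rc=cv2.minAreaRect((q[:,:2]*1000).astype(np.float32));print(len(q),rc,np.polyfit(q[:,1],q[:,0],1))
E
```

```text
time_s: 0.5
ee_pos: [0.2249, -0.6363, 0.2432]
eef_rot: [-3.132, 0.236, 0.001]
contact_force: [0.4, 0.1, 0.5]
opening: 0.706
grasp_force: 0.0
time_s: 1.3
ee_pos: [0.4125, -0.3387, 0.2434]
eef_rot: [-3.133, 0.228, 0.0]
contact_force: [0.4, -1.2, 0.6]
opening: 0.301
grasp_force: 0.0
2040 ((688.1098022460938, -205.14447021484375), (440.8287658691406, 32.57310104370117), 88.85618591308594) [0.02235428 0.6925094 ]
1981 ((687.5743408203125, -202.6959228515625), (445.19573974609375, 30.68807029724121), 88.7520751953125) [0.02189764 0.69179277]
```

```bash
python3 -m creep '[[0.3,0,-0.3,3.7,0],[0.3,0,0,3.7,0],[0.3,0,0,3.7,0],[0.3,0,0,3.5,0],[0.3,1,0,0,0],[0.3,1,0,0,0]]'; python3 -m creep '[[0.3,0.5,0,0,0],[0.3,0.5,0,0,0],[0.3,0.5,0,0,0],[0.3,0.4,0,0,0],[0.3,0.4,0,0,0]]';python3 -m creep '[[0.3,0.4,0,0,0],[0.3,0.4,0,0,0],[0.3,0.4,0,0,0],[0.3,0.4,0,0,0]]'
python3 -c "
from h import *
grab('side','s1')"
```

```text
time_s: 1.9
ee_pos: [0.4329, -0.3405, 0.0985]
eef_rot: [-3.133, 0.229, 0.0]
contact_force: [-0.2, -0.5, 0.8]
opening: 0.299
grasp_force: 0.0
time_s: 2.4
ee_pos: [0.4551, -0.3438, 0.098]
eef_rot: [3.133, -0.228, 0.0]
contact_force: [-0.3, -1.0, 0.5]
opening: 0.297
grasp_force: 0.6
time_s: 2.8
ee_pos: [0.471, -0.346, 0.0976]
eef_rot: [-3.133, 0.228, -0.0]
contact_force: [0.2, 0.4, 0.5]
opening: 0.301
grasp_force: 0.5
```

View pics/s1.png

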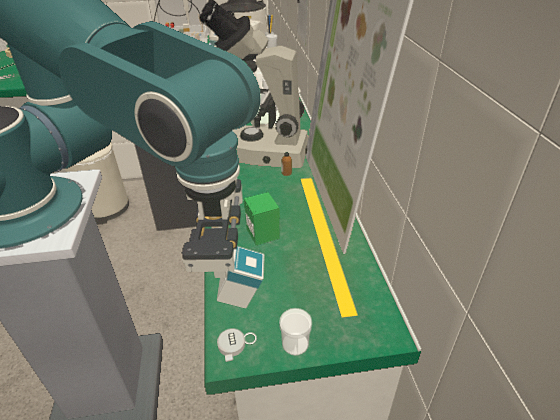

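The carton at px (242,277) is tilting about its far edge, with the fingers on its near face. I'll keep pushing.

```bash
python3 -m creep '[[0.3,0.4,0,0,0],[0.3,0.4,0,0,0],[0.3,0.4,0,0,0],[0.3,0.3,0,0,0],[0.3,0.3,0,0,0],[0.3,0.3,0,0,0],[0.3,0.3,0,0,0],[0.3,0,0,0,0]]'
python3 -m creep '[[0.3,-2,0,-2,0],[0.3,-2,0,-2,0],[0.3,-2,0,-2,-4],[0.3,-2,0,0,-4.4]]'
python3 - <<'E'
from h import *
d=grab('side','s2');w=world(d);q=w[(w[...,2]>.03)&(w[...,2]<.11)&(w[...,0]>.46)&(w[...,0]<.7)&(w[...,1]>-.43)&(w[...,1]<-.28)]
print(len(q),q.min(0),q.max(0),np.percentile(q[:,2],[50,90,98]))
t=q[q[:,2]>.05];print(cv2.minAreaRect((t[:,:2]*1000).astype(np.float32)))
E
```

```text
time_s: 3.65
ee_pos: [0.4947, -0.3494, 0.0976]
eef_rot: [-3.133, 0.228, -0.0]
contact_force: [-0.0, -0.1, -0.2]
opening: 0.302
grasp_force: 0.0
time_s: 4.05
ee_pos: [0.415, -0.3396, 0.1606]
eef_rot: [3.139, 0.007, 0.004]
contact_force: [-0.5, -1.5, 0.6]
opening: 0.303
grasp_force: 0.0
1701 [ 0.50548455 -0.39246898  0.03008511] [ 0.59771981 -0.32245121  0.05970788] [0.05585659 0.05745826 0.05821598]
((551.8428344726562, -356.24273681640625), (62.959590911865234, 87.33711242675781), 82.42996978759766)
```

View pics/s2.png

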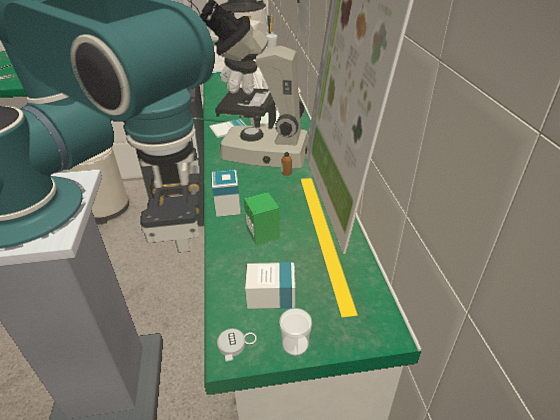

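The right carton lies on its back at px (270,285). Next is the left one.

```bash
python3 -m creep '[[0.3,0,-4.4,0,0],[0.3,0,-4.4,0,0],[0.3,0,-4.4,0,0],[0.3,0,-4.4,0,0],[0.3,0,-4.4,0,0],[0.3,0,-4.4,0,0],[0.3,0,0,0,0]]'; python3 -m creep '[[0.3,0,0,2,0],[0.3,0,0,2,0],[0.3,0,0,2.3,0],[0.3,0.8,0,0,0],[0.3,0.8,0,0,0]]'
```

```text
time_s: 4.8
ee_pos: [0.4147, -0.0713, 0.1578]
eef_rot: [-3.141, -0.008, -0.001]
contact_force: [-0.5, -0.6, -0.5]
opening: 0.299
grasp_force: 0.0
time_s: 5.3
ee_pos: [0.4315, -0.0756, 0.0952]
eef_rot: [3.142, 0.001, 0.0]
contact_force: [-0.0, -0.3, 0.4]
opening: 0.298
grasp_force: 0.0
```

```bash
python3 -m creep '[[0.3,0.5,0,0,0],[0.3,0.5,0,0,0],[0.3,0.5,0,0,0],[0.3,0.4,0,0,0],[0.3,0.4,0,0,0],[0.3,0.4,0,0,0],[0.3,0.4,0,0,0],[0.3,0.4,0,0,0]]';python3 -m creep '[[0.3,0.4,0,0,0],[0.3,0.4,0,0,0],[0.3,0.4,0,0,0],[0.3,0.4,0,0,0],[0.3,0.4,0,0,0],[0.3,0.4,0,0,0],[0.3,0.4,0,0,0],[0.3,0.4,0,0,0]]';python3 -m creep '[[0.3,0.2,0,0,0],[0.3,0,0,0,0],[0.3,0,0,0,0],[0.3,-2,0,-2,0],[0.3,-3,0,-4,0],[0.3,-3,0,-4,0],[0.3,-2,0,0,0],[0.3,0,0,0,0]]'
python3 - <<'E'
from h import *
d=grab('top','t3');w=world(d)
for a,b in((-.44,-.28),(-.14,0)):
    q=w[(w[...,2]>.045)&(w[...,2]<.07)&(w[...,0]>.47)&(w[...,0]<.7)&(w[...,1]>a)&(w[...,1]<b)]
    print(len(q),q.min(0),q.max(0),cv2.minAreaRect((q[:,:2]*1000).astype(np.float32)))
grab('wrist','w3')
a=cv2.imread('pics/t3.png');b=cv2.imread('pics/w3.png')
cv2.imwrite('pics/c3.png',np.hstack([cv2.resize(a[160:320,140:400],(400,246)),cv2.resize(b,(328,246))]))
E
```

```text
time_s: 6.1
ee_pos: [0.4661, -0.0752, 0.0947]
eef_rot: [3.142, 0.002, 0.0]
contact_force: [-1.4, 0.8, 1.6]
opening: 0.304
grasp_force: 0.8
time_s: 6.9
ee_pos: [0.4981, -0.0751, 0.0946]
eef_rot: [-3.142, -0.002, 0.0]
contact_force: [-0.6, -0.4, -0.1]
opening: 0.299
grasp_force: 0.0
time_s: 7.7
ee_pos: [0.3987, -0.0753, 0.1961]
eef_rot: [3.141, 0.001, 0.005]
contact_force: [0.7, -0.6, -0.0]
opening: 0.298
grasp_force: 0.0
962 [ 0.50523922 -0.39067944  0.04508815] [ 0.59777017 -0.32125613  0.06388814] ((551.199462890625, -355.7286376953125), (60.5009765625, 88.32344818115234), 82.29920959472656)
972 [ 0.51470676 -0.10453445  0.04534391] [ 0.60188765 -0.04417625  0.06452643] ((558.294921875, -74.31956481933594), (60.31717300415039, 87.23872375488281), 89.90421295166016)
```

View pics/c3.png

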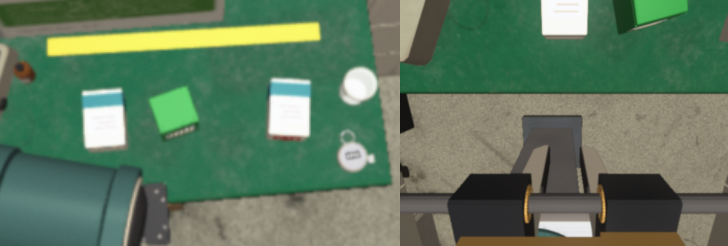

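Both cartons are on their backs. The right one shows a reddish near edge at about (290,137) in the crop, and the left one looks white. I'll check this by colour before pushing.

```bash
python3 - <<'E'
from h import *
d=dict(np.load('pics/t3.npz'));p=d['pixels'];print('cam',-d['R'].T@d['t'])
hsv=cv2.cvtColor(p,cv2.COLOR_RGB2HSV)
m=(cv2.inRange(hsv,(0,110,60),(10,255,255))|cv2.inRange(hsv,(170,110,60),(180,255,255)))>0
w=world(d)
for n,a,b in(('R',-.41,-.31),('L',-.12,-.03)):
    k=m&(w[...,1]>a)&(w[...,1]<b)&(w[...,0]>.47)&(w[...,0]<.53);print(n,k.sum(),w[k].mean(0) if k.any() else '')
c=[cv2.resize(p[225:275,u:u+60],(390,325),interpolation=cv2.INTER_CUBIC) for u in (185,300)]
cv2.imwrite('pics/c4.png',np.hstack(c)[:,:,::-1])
E
```

```text
cam [ 0.35339309 -0.19640392  1.17245009]
R 18 [ 0.50818949 -0.34880276  0.03664854]
L 0
```

View pics/c4.png

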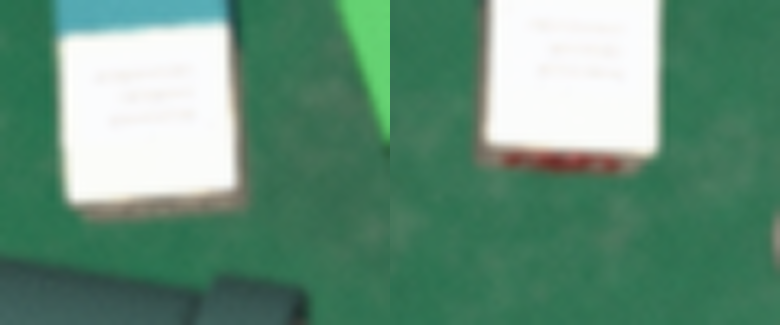

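Red shows only on the right carton, at crop px (560,160), and the left one is bare. So the right carton is the one to push.

```bash
python3 -m creep '[[0.3,1,4.5,0,0],[0.3,1,4.5,0,0],[0.3,1,4.5,0,0],[0.3,1,4.5,0,0],[0.3,1,4.5,0,0],[0.3,1,4.4,0,0],[0.3,0,0,0,7.6],[0.3,0,0,0,0]]'; python3 -m creep '[[0.3,0,0,4,0],[0.3,0,0,4,0],[0.3,0,0,3.5,0],[0.3,0,0,3.1,0],[0.3,0,0,0,0]]'
```

```text
time_s: 8.6
ee_pos: [0.4604, -0.3451, 0.1924]
eef_rot: [-3.132, 0.212, 0.004]
contact_force: [1.6, 0.7, 0.5]
opening: 0.298
grasp_force: 0.0
time_s: 9.1
ee_pos: [0.4586, -0.3419, 0.044]
eef_rot: [-3.131, 0.2, 0.009]
contact_force: [0.3, 0.0, 0.7]
opening: 0.3
grasp_force: 0.0
```

```bash
python3 -m creep '[[0.3,1,0,0,0],[0.3,1,0,0,0],[0.3,1,0,0,0],[0.3,0.5,0,0,0],[0.3,0.5,0,0,0],[0.3,0.5,0,0,0],[0.3,0.5,0,0,0],[0.3,0.5,0,0,0]]'; python3 -m creep '[[0.3,0.7,0,0,0],[0.3,0.7,0,0,0],[0.3,0.7,0,0,0],[0.3,0.7,0,0,0],[0.3,0.7,0,0,0],[0.3,0.7,0,0,0],[0.3,0.7,0,0,0],[0.3,0.7,0,0,0]]';python3 -m creep '[[0.3,0.3,0,0,0],[0.3,0.3,0,0,0],[0.3,0.3,0,0,0],[0.3,0,0,0,0],[0.3,0,0,0,0]]'
cat > m.py <<'E'
from h import *
import sys
d=grab('side',sys.argv[1]);w=world(d)
q=w[(w[...,2]>.05)&(w[...,2]<.064)&(w[...,0]>.5)&(w[...,0]<.75)&(w[...,1]>-.43)&(w[...,1]<-.29)]
print(len(q),q.min(0),q.max(0),cv2.minAreaRect((q[:,:2]*1000).astype(np.float32)))
q=w[(w[...,2]>.025)&(w[...,2]<.045)&(w[...,0]>.5)&(w[...,0]<.70)&(w[...,1]>-.43)&(w[...,1]<-.29)]
print('side face x',q[:,0].min(),q[:,0].max())
E
python3 m.py s5
```

```text
time_s: 9.9
ee_pos: [0.5149, -0.3515, 0.0487]
eef_rot: [3.135, -0.206, -0.0]
contact_force: [-1.4, 1.0, 2.2]
opening: 0.3
grasp_force: 0.7
time_s: 10.7
ee_pos: [0.5707, -0.3588, 0.0486]
eef_rot: [-3.135, 0.206, 0.0]
contact_force: [-0.5, 0.2, 0.7]
opening: 0.302
grasp_force: 0.8
time_s: 11.2
ee_pos: [0.579, -0.3599, 0.0486]
eef_rot: [3.135, -0.206, 0.0]
contact_force: [-0.8, 0.4, 0.2]
opening: 0.301
grasp_force: 0.0
801 [ 0.61522072 -0.40116993  0.05001614] [ 0.67626049 -0.33556918  0.059522  ] ((646.2725219726562, -367.6390075683594), (63.578041076660156, 53.838748931884766), 81.7814712524414)
side face x 0.5655076070703898 0.6692787980029361
```

View pics/s5.png

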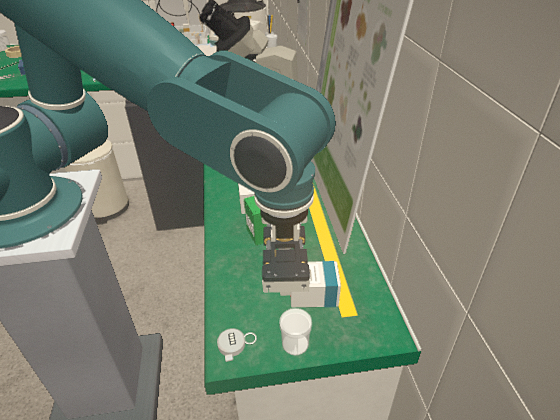

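The carton is still lying, with its lid end at px (333,285) just short of the tape: lid x is about 0.673 against a tape centre of 0.684. It needs about 1.15 cm more.

```bash
python3 -m creep '[[0.3,0.3,0,0,0],[0.3,0.3,0,0,0],[0.3,0.3,0,0,0],[0.3,0.2,0,0,0],[0.3,0.1,0,0,0],[0.3,0,0,0,0],[0.3,0,0,0,0],[0.3,0,0,0,0]]'; python3 -m creep '[[0.3,-1,0,0,0],[0.3,-2,0,0,0],[0.3,-2,0,-3,0],[0.3,-2,0,-4,0],[0.3,-3,0,-4,0],[0.3,-3,0,0,0],[0.3,0,0,0,0]]'
python3 m.py s6; python3 - <<'E'
from h import *
d=grab('top','t6');w=world(d)
for a,b in((-.43,-.3),(-.14,0)):
    q=w[(w[...,2]>.045)&(w[...,2]<.066)&(w[...,0]>.47)&(w[...,0]<.71)&(w[...,1]>a)&(w[...,1]<b)]
    print(len(q),q.max(0),cv2.minAreaRect((q[:,:2]*1000).astype(np.float32)))
E
```

```text
time_s: 12.05
ee_pos: [0.5909, -0.3614, 0.0486]
eef_rot: [-3.135, 0.206, -0.0]
contact_force: [-0.3, -0.5, -0.5]
opening: 0.302
grasp_force: 0.0
time_s: 12.75
ee_pos: [0.4596, -0.3443, 0.1603]
eef_rot: [3.133, -0.208, 0.003]
contact_force: [1.3, 1.1, -0.6]
opening: 0.303
grasp_force: 0.0
1317 [ 0.59647661 -0.4031924   0.05005436] [ 0.68643546 -0.33252988  0.05969507] ((641.5357055664062, -367.931884765625), (62.236942291259766, 87.25459289550781), 82.06137084960938)
side face x 0.5954854898626147 0.6809650953500067
621 [ 0.68504604 -0.33184275  0.06393778] ((641.3394165039062, -366.6804504394531), (59.72468566894531, 85.7376480102539), 82.53255462646484)
979 [ 0.60242913 -0.04387699  0.0628121 ] ((558.5751342773438, -74.17929077148438), (60.690677642822266, 87.61737060546875), 89.7906265258789)
```

View pics/s6.png

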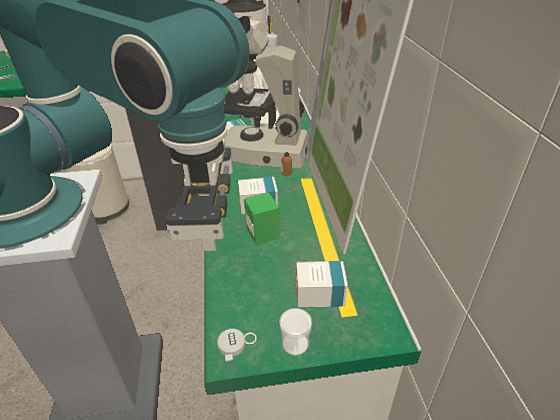

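The stamped carton lies with its lid end on the tape at px (340,285): lid x is about 0.684 and the tape centre 0.684. The plain carton is well short of the tape, the bystanders haven't moved, and the arm is clear.

```bash
python3 -c "
from rig import r
print(r.finish_job())"
```

```text
the job is handed in; nothing more can be done
None
```

I handed the job in at about 13 s: both cartons lie on their backs with undersides towards the robot, the stamped carton's lid end measured on the tape's centre line, the plain carton about 9 cm short of the tape centre, the bystanders unmoved in the last picture, and no verdict was returned.

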